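# Clamp the culture dish and hold the tilt stage at its set angle

## Task

The culture dish on the tilt stage is loaded for a photograph in slanting light: first swing the hinged retaining ring all the way down onto the dish while the plate still lies on its rests. Then take the black lifting bar and raise that side of the plate until the free-swinging pendulum pointer in the dial settles on the index tab; the stage's feet are out of level, so go by the pointer and not by the height of the bar. Finish while still holding the bar steady there, as the plate falls back if let go, and leave the spare dish, the marker and the bottle where they stand.

Things in the scene. Friction and masses are not known exactly. Their poses are not given: they have to be found in the camera images.
- tilt_stage: fixed footing of the tilt stage (four feet with studs); origin on the bench under its middle. x runs along the stage's hinges, away from the dial (which faces -x, the robot); y points from the hinge side to the lifting-bar side. Covers x -85 to 76, y -108 to 122 mm. The grey bed plate on the studs (top 20 mm up) leans about x by up to 0.05 rad either way, each time differently, and stays so
- tilt_plate: aluminium plate 130 (x) by 150 (y) by 8 mm, hinged to the bed at its -y side, carrying dish, ring, dial and bar. Origin on its hinge axis, axes as the stage's; upper face at its z = +6 mm (about 70 mm above the bench), middle at its y = +85 mm. Rests level with the bed, swings up about +x by at most 0.95 rad, falls back by its weight (2 to 4 N at the bar). Its z axis leans by the true tilt
- plate_hinge (a point): point on the tilt hinge axis, in the middle of its length, about 64 mm above the bench; it does not move
- bar_mid (a point): middle of the black lifting bar: round sleeve 14 mm thick, 86 mm long, along x, 200 mm in y from the tilt hinge, about 70 mm above the bench at the start; a gap of 33 mm to the plate's edge, free outside and below. It travels on an arc about the tilt hinge and may turn between the fingers
- seat_mid (a point): middle of the dish's seat on the plate's upper face (low rim 4 mm high, 49.5 mm inner radius)
- ring_hinge (a point): point on the hinge axis (along x) of the retaining ring, 62 mm to the -y side of the seat's middle and 17.5 mm above the plate's face
- ring_tab (a point): middle of the outer face of the ring's flat push tab (24 mm along x, 22 mm long, 4 mm thick, with a 4 mm turned-up lip at its free end, 10 mm farther out), 116 mm from the ring's hinge; the face that looks away from the dish: to -y while the ring stands open, up when it is closed
- clamp_ring (a joint): steel retaining ring (101 mm outer diameter, 10 mm wide, 4 mm thick), rad: 0 when it lies on the dish (may read -0.02 to 0.03), 2.0 fully open; it starts open, leaning back to -y at 1.75 to 2.0. Pushed past upright towards +y it sinks shut of itself (damped hinge)
- pointer (a joint): pendulum pointer in the round dial (124 mm across, on the front edge of the plate): angle in rad between pointer and the dial's zero mark, equal to the plate's true tilt when at rest; it grows as the bar is raised. It swings freely behind a window (about 3 swings a second) and takes 1 to 2 s to settle
- index (a joint): black index tab, 8 mm wide, at the dial's rim: angle in rad of its middle from the dial's zero mark, in the same sense as the pointer; locked for this job, anywhere from 0.26 to 0.56
- dial_pivot (a point): the pointer's pivot, at the middle of the dial
- pointer_tip (a point): lower end of the black pointer (3 mm wide), 50 mm from its pivot
- index_mark (a point): middle of the index tab's inner end, 50 mm from the pointer's pivot, in the same plane as the pointer's tip
- dish: closed culture dish, 93 mm across, 16 mm high, lying in the seat; origin at the middle of its underside
- spare_dish: bystander: another closed culture dish, 93 mm across, 16 mm high, on the bench at the bar's side; origin at the middle of its underside
- marker: bystander: felt marker 135 mm long, 17 mm thick, lying on the bench at the hinge side; origin under its middle
- saline: bystander: white bottle 62 mm across, 146 mm high, on the bench at the hinge side; origin at the middle of its underside
Not all that is in view belongs to the job. What is shaped like the dish but purple is not meant.

How it is judged:
By the outcome, as a careful person would: the job done as asked, in the order asked, and still so for the second after the job is handed in, while the arm keeps its last pose, push and grip.
It also fails if it takes over 54 s, if anything falls off the work surface, if the arm or the gripper's body presses on something with over 40 N, if the wrist force passes 120 N, or if a joint passes its speed limit or range.

## Robot

A 7-joint arm with a two-finger parallel gripper is mounted at the origin on a cart in front of the work surface, level with it; the furniture and walls round the work are solid. World frame = base frame: x ahead of the robot, y to its left, z up, the work surface at z = 0. Lengths are in m, angles in rad, forces in N, time in s.
With the tool pointing down it reaches from about 0.4 to 0.85 m from the base axis. Payload 4.5 kg.
Tool frame: the origin (TCP) lies on the mounting face of the last link; the fingertips stand 166 mm ahead of it and the grasp point (between the pads) lies 147 mm ahead of it; z points along the fingers, y is the line along which they close (so a half turn about z gives the same grasp; the last joint's range is limited). The gripper opens to 88 mm and grips with 3 to 60 N. Pads are 18 mm wide; open, the fingers measure 123 mm over their backs; the gripper's body (75 mm by 187 mm) begins 45 mm behind the grasp point.
Start: joints at [1.254, 0.689, -0.195, 1.565, 0.157, 0.902, -0.215], TCP at [0.215, -0.587, 0.405] pointing down, gripper open.
Joint ranges: [-3.01, 3.01], [-0.46, 2.08], [-1.47, 1.51], [0.13, 2.56], [-1, 4.14], [0.04, 2.09], [-2.66, 2.66]. Speed limits (rad/s): [2.57, 2.57, 3.14, 3.14, 3.14, 3.14, 3.14].

## Interface

Orientations are given as a unit quaternion [w, x, y, z].
In Python, from station import manip, fingers, vision, order, spotter, get_clock, get_joint_positions, get_joint_velocities, get_joint_efforts, get_position, get_eef_rot, get_ft_force, get_torque, get_width, get_gripper_force gives the robot as it stands. Calls block until the motion is done:
- manip.movep(position, orientation): joint-space move of the TCP to a pose.
- manip.move_l(position, ori=None, feed=0.15): straight line of the TCP; ori=None keeps the orientation; feed is the mean speed in m/s.
- manip.goto_joints(angles): joint-space move.
- fingers.command_gripper(opening, squeeze=None): finger opening in m; squeeze is the grip in N (None keeps the last); returns when the fingers have stopped.
- manip.hold(seconds).
- manip.ik(position, orientation): joint angles nearest the present ones, or None.
- vision.get_image(name): name is "side" or "top" or "wrist"; returns a dict with "img" (384x512x3 uint8, red, green, blue), "camera_matrix" (3x3 intrinsics, pixels), "rvec" (rotation vector, rad) and "tvec" (3), from world to camera coordinates, as OpenCV has them. Camera axes: x right, y down, z forward; pixel columns grow to the right and rows downward; lengths in m; the calibration is good to about 2 mm. A picture is of the moment at which its call begins. There is no depth.
A pose or a line that the arm cannot do raises manip.PlanningError and nothing moves.
- order.finish_job(): hands the job in; it is judged then, once.
Trained networks look in a picture, given as the dict that the camera call returned (one of the last four; its "shot" number tells which), for a name from the list of things; names that differ only in an ending like _2 or _b are one class to them, and where a whole thing is asked for, a point or a joint stands for the part that bears it (a point fixed in the world has none). Each returns a list of dicts, best first, with "p" (0 to 1); they miss things now and then, are a little off and sometimes report something else, mostly with a low value. They report only what shows in the picture. A call takes as long as a camera call. They do not tell look-alikes from the thing itself.
- spotter.look_for(picture, name): "rect" ([left, top, right, bottom] in pixels, round what is visible of it).
- spotter.pinpoint(picture, name): "uv" ([column, row] in pixels: a listed point, or the origin of a listed thing).
Readings, each from a call of its own:
- get_clock(): time.
- get_joint_positions(): joint angles.
- get_joint_velocities(): joint speeds.
- get_joint_efforts(): joint torques, N m.
- get_position(): TCP position.
- get_eef_rot(): TCP orientation.
- get_ft_force(): force on the tool from outside, world axes, zero at the start.
- get_torque(): the same for the moment, N m.
- get_width(): finger opening in m.
- get_gripper_force(): force on a finger pad.
Only numpy, scipy, OpenCV 4.12 (cv2) and the standard library are available. Lean on these libraries where they do the work, as an engineer would, in place of code of your own. Each camera call takes 0.05 s, during which the arm holds its last target. There are 200 camera calls.

## Working session

There is one attempt and no reset: what is moved stays moved. The work goes in short steps, each a Python script; the robot and the scene stay as the last script left them, time stands still between calls to the robot, and variables do not carry over. Pictures are saved under pics/ and viewed, at most 10 in all, crops included, and the job is handed in when it is done.

```bash
mkdir -p pics; ls; cat > h.py <<'E'
import numpy as np, cv2
from scipy.optimize import least_squares
from station import *
def snap(c,save=None):
    p=vision.get_image(c)
    if save: cv2.imwrite('pics/'+save,p['img'][:,:,::-1])
    return p
def proj(p,X):
    return cv2.projectPoints(np.asarray(X,float).reshape(-1,3),p['rvec'],p['tvec'],p['camera_matrix'],None)[0][:,0]
def ray(p,uv):
    R=cv2.Rodrigues(np.asarray(p['rvec'],float))[0]; t=np.asarray(p['tvec'],float).ravel()
    d=R.T@np.linalg.solve(p['camera_matrix'],[uv[0],uv[1],1.]); return -R.T@t,d/np.linalg.norm(d)
def tri(obs):
    A=np.zeros((3,3));b=np.zeros(3)
    for p,uv in obs:
        c,d=ray(p,uv);P=np.eye(3)-np.outer(d,d);A+=P;b+=P@c
    X=np.linalg.solve(A,b); return X,[float(np.linalg.norm(proj(p,X)[0]-uv)) for p,uv in obs]
def onz(p,uv,z):
    c,d=ray(p,uv); return c+d*(z-c[2])/d[2]
E
python3 - <<'E'
from h import *
ps={c:snap(c,f'{c}0.png') for c in('side','top')}
for c,p in ps.items():
    print(c,'cam pos',ray(p,(256,192))[0].round(3),'axis',ray(p,(256,192))[1].round(2))
    for n in ['tilt_stage','tilt_plate','plate_hinge','bar_mid','seat_mid','ring_hinge','ring_tab','dial_pivot','pointer_tip','index_mark','spare_dish','marker','saline']:
        r=spotter.pinpoint(p,n); print(n,[(np.round(q['uv'],1).tolist(),round(q['p'],2)) for q in r[:2]])
print(get_clock())
im=np.hstack([ps['side']['img'],ps['top']['img']])[:,:,::-1]
E
```

```text
pics
side cam pos [0.194 1.508 0.997] axis [ 0.18 -0.85 -0.5 ]
tilt_stage [([261.2, 210.3], 0.59)]
tilt_plate [([262.0, 183.3], 0.65)]
plate_hinge [([262.6, 183.8], 0.56)]
bar_mid [([261.7, 210.1], 0.8), ([261.6, 184.8], 0.27)]
seat_mid [([264.6, 195.5], 0.68), ([263.0, 153.3], 0.44)]
ring_hinge [([261.2, 182.6], 0.97)]
ring_tab [([263.6, 152.8], 0.61)]
dial_pivot [([281.2, 193.9], 0.79)]
pointer_tip []
index_mark []
spare_dish [([253.2, 252.8], 0.91)]
marker [([264.9, 183.9], 0.5), ([263.4, 195.1], 0.21)]
saline [([258.1, 179.5], 0.74)]
top cam pos [0.318 0.02  1.325] axis [ 0.15 -0.   -0.99]
tilt_stage [([272.5, 198.9], 0.69)]
tilt_plate [([302.9, 191.1], 0.89)]
plate_hinge [([300.5, 192.0], 0.87)]
bar_mid [([237.2, 203.1], 0.89)]
seat_mid [([275.0, 194.0], 0.97)]
ring_hinge [([294.6, 191.9], 0.83), ([276.7, 195.2], 0.66)]
ring_tab [([313.5, 183.7], 0.87)]
dial_pivot [([278.0, 223.6], 0.73)]
pointer_tip []
index_mark []
spare_dish [([188.0, 209.0], 0.77)]
marker [([327.8, 197.0], 0.46)]
saline [([351.7, 179.3], 0.76)]
1.4
```

```bash
python3 - <<'E'
import cv2,numpy as np
a=cv2.imread('pics/side0.png');b=cv2.imread('pics/top0.png')
f=lambda i,x0,x1,y0,y1:cv2.resize(i[y0:y1,x0:x1],(400,400),interpolation=cv2.INTER_CUBIC)
cv2.imwrite('pics/c0.png',np.hstack([f(a,190,340,120,270),f(b,170,370,100,300)]))
E
python3 - <<'E'
from h import *
S=snap('side');T=snap('top')
def g(p,n):
    r=spotter.pinpoint(p,n);return r[0]['uv'] if r else None
for n in ['tilt_stage','plate_hinge','bar_mid','seat_mid','ring_hinge','ring_tab','dial_pivot','spare_dish','saline']:
    u,v=g(S,n),g(T,n)
    if u is not None and v is not None:
        X,e=tri([(S,u),(T,v)]);print(n,X.round(4),np.round(e,1))
E
```

```text
tilt_stage [ 0.4901 -0.0454 -0.0093] [0.4 0.5]
plate_hinge [ 0.5088 -0.0998  0.0857] [0. 0.]
bar_mid [0.4756 0.0721 0.0588] [1.9 2.3]
seat_mid [ 0.4999 -0.0522  0.0564] [0.8 1.1]
ring_hinge [ 0.4955 -0.0869  0.1034] [1.8 2.4]
dial_pivot [ 0.4142 -0.0537  0.0814] [1.9 2.5]
spare_dish [ 0.4554  0.2286 -0.0087] [1.3 1.4]
saline [ 0.5555 -0.2918 -0.0112] [0.4 0.5]
```

View pics/c0.png

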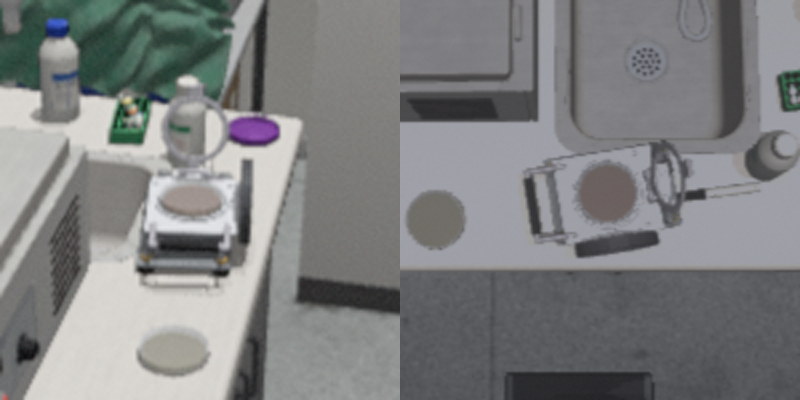

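The pictures show the stage in the middle, slightly yawed, with the ring standing open on the hinge side (right in the top view). The dial is on the front edge and the spare dish is off to the bar side. Next I'll fit the stage pose and look for a wrist view of the dial.

```bash
cat >> h.py <<'E'
from scipy.spatial.transform import Rotation as Ro
PTS={'plate_hinge':(0,0,0),'bar_mid':(0,.2,0),'seat_mid':(0,.085,.006),'ring_hinge':(0,.023,.0235)}
def model(q,n,tilt=None,ring=None):
    # q: hinge x,y,z, yaw, lean, ring angle
    Rz=Ro.from_euler('z',q[3]);R=Rz*Ro.from_euler('x',q[4] if tilt is None else tilt)
    if n=='ring_tab':
        a=q[5] if ring is None else ring; P=np.array([0,.023+.116*np.cos(a),.0235+.116*np.sin(a)])
    else: P=np.array(PTS[n])
    return q[:3]+R.apply(P)
def fit(obs,q0,prior):
    def f(q):
        r=[(proj(p,model(q,n))[0]-uv)*w for p,n,uv,w in obs]
        return np.concatenate([np.ravel(r),(q-q0)/prior])
    return least_squares(f,q0,loss='soft_l1')
def Rtool(z,y):
    z=np.array(z,float);z/=np.linalg.norm(z);y=np.array(y,float);y-=z*(y@z);y/=np.linalg.norm(y)
    return Ro.from_matrix(np.c_[np.cross(y,z),y,z])
def wxyz(R): 
    q=R.as_quat();return [q[3],q[0],q[1],q[2]]
def tool():
    w=get_eef_rot();return np.array(get_position()),Ro.from_quat([w[1],w[2],w[3],w[0]])
E
python3 - <<'E'
from h import *
S=snap('side');T=snap('top');W=snap('wrist')
obs=[]
for p in(S,T):
    for n in list(PTS)+['ring_tab']:
        r=spotter.pinpoint(p,n)
        if r: obs.append((p,n,np.array(r[0]['uv']),r[0]['p']))
q0=np.array([.5,-.1,.064,-.17,0,1.87]);pr=np.array([.1,.1,.003,.3,.03,.08])
s=fit(obs,q0,pr);q=s.x;print(q.round(4));np.save('q.npy',q)
for p,n,uv,w in obs: print(n,(proj(p,model(q,n))[0]-uv).round(1),round(w,2))
# camera in tool
pt,R=tool();c,d=ray(W,(256,192));Rc=Ro.from_rotvec(np.ravel(W['rvec'])).inv()
tc=R.inv().apply(c-pt);Rtc=R.inv()*Rc
print('cam in tool',tc.round(4),Rtc.as_matrix().round(3).tolist(),W['camera_matrix'].tolist())
np.savez('cam.npz',t=tc,R=Rtc.as_matrix())
yaw=q[3];ex=np.array([np.cos(yaw),np.sin(yaw),0]);ey=np.array([-ex[1],ex[0],0])
dial=q[:3]+ex*(-.075)+ey*.085;print('dial',dial)
# viewing poses
for dist in(.2,.25,.3):
  for el in np.radians([10,20,30,40,50]):
    for az in np.radians([-40,-20,0,20,40]):
      v=np.cos(el)*(np.cos(az)*ex+np.sin(az)*ey)+np.array([0,0,-np.sin(el)]) # view dir
      cp=dial-v*dist
      for rho in np.radians(range(0,360,30)):
        down=np.array([0,0,-1.])-v*(-v[2]);down/=np.linalg.norm(down);xr=np.cross(down,v)
        Rc=Ro.from_matrix(np.c_[np.cos(rho)*xr+np.sin(rho)*down,-np.sin(rho)*xr+np.cos(rho)*down,v])
        Rt=Rc*Rtc.inv();p=cp-Rt.apply(tc)
        if p[2]<.05: continue
        j=manip.ik(p,wxyz(Rt))
        if j is not None: print(dist,*np.degrees([el,az,rho]).round(),p.round(3),Rt.as_matrix()[:,2].round(2),np.round(j,2))
E
```

```text
[ 0.5016 -0.1217  0.0702  0.1495 -0.0019  1.0119]
plate_hinge [0.  1.3] 0.97
bar_mid [0.4 3.1] 0.65
seat_mid [-1.3 -1.7] 0.72
ring_hinge [2.  0.5] 0.83
ring_tab [ 2.1 14.6] 0.7
plate_hinge [1.8 0.4] 0.82
bar_mid [-2.1  0.3] 0.91
seat_mid [-5.9  0. ] 0.83
ring_hinge [21.8 -2.6] 0.73
ring_tab [ 3.6 -9.4] 0.7
cam in tool [ 0.0814 -0.0008  0.0208] [[-0.001, -0.949, -0.314], [1.0, -0.001, -0.0], [-0.0, -0.314, 0.949]] [[320.1683236808446, 0.0, 259.22984998255254], [0.0, 320.1683236808446, 188.81886571671944], [0.0, 0.0, 1.0]]
dial [ 0.41474482 -0.04886571  0.07021839]
0.2 10.0 -40.0 60.0 [0.283 0.116 0.062] [ 0.68 -0.73 -0.01] [-0.74  1.72 -0.41  2.34  1.29  1.86 -0.4 ]
0.2 10.0 -40.0 90.0 [0.295 0.122 0.103] [ 0.63 -0.76 -0.16] [-0.59  1.62 -0.62  2.41  1.29  1.96 -0.84]
0.2 10.0 0.0 300.0 [ 0.229 -0.151  0.063] [ 0.91  0.41 -0.01] [ 1.8   2.04 -0.86  2.45  4.01  0.41 -2.17]
0.2 10.0 20.0 240.0 [ 0.288 -0.2    0.146] [ 0.67  0.67 -0.32] [ 1.63  1.71 -1.22  2.37  1.95  0.19  0.42]
0.2 10.0 20.0 270.0 [ 0.287 -0.214  0.105] [ 0.67  0.72 -0.16] [ 1.71  1.85 -1.2   2.24  0.75  0.22  1.25]
0.
[... 20120 characters left out ...]
6  0.64 -0.53] [ 1.6   1.21 -1.05  2.41 -0.48  0.1   0.67]
0.3 50.0 40.0 180.0 [ 0.331 -0.142  0.349] [ 0.24  0.28 -0.93] [ 1.17  0.78 -1.27  2.4   1.2   0.47  1.43]
0.3 50.0 40.0 210.0 [ 0.357 -0.176  0.342] [ 0.15  0.41 -0.9 ] [ 1.22  0.88 -1.26  2.23  0.76  0.58  1.46]
0.3 50.0 40.0 240.0 [ 0.365 -0.214  0.323] [ 0.12  0.55 -0.83] [ 1.25  0.93 -1.13  2.13  0.39  0.61  1.45]
0.3 50.0 40.0 270.0 [ 0.353 -0.246  0.296] [ 0.17  0.67 -0.73] [ 1.32  1.01 -1.06  2.09  0.17  0.61  1.28]
0.3 50.0 40.0 300.0 [ 0.323 -0.263  0.269] [ 0.28  0.73 -0.63] [ 1.42  1.09 -1.04  2.13  0.02  0.54  1.02]
0.3 50.0 40.0 330.0 [ 0.285 -0.26   0.249] [ 0.42  0.72 -0.55] [ 1.51  1.15 -1.01  2.24 -0.17  0.37  0.81]
```

```bash
python3 - <<'E'
from h import *
q=np.load('q.npy')
manip.goto_joints([1.41,.96,-1.04,2.44,.53,.09,1.26]);print(get_clock(),get_position())
manip.hold(.3)
W=snap('wrist','w1.png')
for n in list(PTS)+['ring_tab','dial_pivot','pointer_tip','index_mark','dish','tilt_stage']:
    r=spotter.pinpoint(W,n);print(n,[(np.round(x['uv'],1).tolist(),round(x['p'],2)) for x in r[:2]],proj(W,model(q,n))[0].round() if n in PTS else '')
E
```

```text
4.8 [ 0.27353763 -0.20797792  0.28909736]
plate_hinge [([236.2, 296.0], 0.64)] [236. 299.]
bar_mid [([344.4, 170.2], 0.59)] [348. 168.]
seat_mid [] [292. 241.]
ring_hinge [([263.9, 291.6], 0.87)] [265. 295.]
ring_tab [([372.6, 80.4], 0.41)] 
dial_pivot [([269.7, 197.7], 0.73)] 
pointer_tip [([236.7, 173.9], 0.92)] 
index_mark [([219.7, 202.3], 0.68)] 
dish [] 
tilt_stage [([248.8, 214.3], 0.7), ([238.6, 175.6], 0.3)]
```

View pics/w1.png

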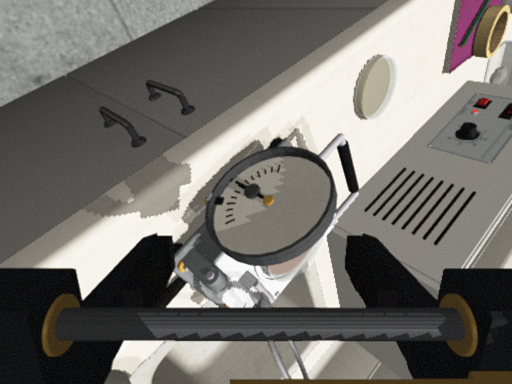

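The wrist view shows the dial, with its gold pivot near (268,200), the pointer tip near (237,174) and the index tab near (220,202). I'll zoom in to check these, and search in the same turn for bar grasps that keep the dial in view.

```bash
python3 - <<'E'
from h import *
a=cv2.imread('pics/w1.png')[130:270,190:350];cv2.imwrite('pics/c1.png',cv2.resize(a,(640,560),interpolation=cv2.INTER_CUBIC))
S=snap('side');T=snap('top');W=snap('wrist')
obs=[]
for p in(S,T,W):
    for n in list(PTS)+['ring_tab']:
        r=spotter.pinpoint(p,n)
        if r and not(p is W and n=='ring_tab'): obs.append((p,n,np.array(r[0]['uv']),r[0]['p']*(.5 if n=='ring_tab' else 1)))
q0=np.array([.5,-.12,.064,.15,0,1.87]);pr=np.array([.1,.1,.001,.3,.025,.05])
s=fit(obs,q0,pr);q=s.x;print(q.round(4));np.save('q.npy',q)
for p,n,uv,w in obs: print(n,(proj(p,model(q,n))[0]-uv).round(1),round(w,2))
u={n:np.array(spotter.pinpoint(W,n)[0]['uv']) for n in('dial_pivot','pointer_tip','index_mark')};print(u)
yaw=q[3];ex=np.array([np.cos(yaw),np.sin(yaw),0]);ey=np.array([-ex[1],ex[0],0]);ez=np.array([0,0,1.])
d=lambda a:.05*(-np.cos(a)*ez+np.sin(a)*ey)
def f(v):
    P=q[:3]+v[0]*ex+v[1]*ey+v[2]*ez
    return np.r_[proj(W,P)[0]-u['dial_pivot'],proj(W,P+d(v[3]))[0]-u['pointer_tip'],proj(W,P+d(v[4]))[0]-u['index_mark'],(v[1]-.085)*300]
for sg in(-.4,.4):
    r=least_squares(f,[-.08,.085,0,0,sg]);print(r.cost,r.x.round(4),'resid',r.fun.round(1))
    P=q[:3]+r.x[0]*ex+r.x[1]*ey+r.x[2]*ez
np.save('dial.npy',r.x)
# grasp search at rest & lifted
cam=np.load('cam.npz');Rtc=Ro.from_matrix(cam['R']);K=W['camera_matrix']
def vis(p,Rt,X):
    c=(Rt*Rtc).inv().apply(X-(p+Rt.apply(cam['t'])));uv=K@c/c[2];return uv[:2] if c[2]>0 else np.array([-999,-999])
n=0
for pit in range(0,70,15):
  for rol in range(0,75,15):
    z=-np.cos(np.radians(pit))*(np.cos(np.radians(rol))*ez+np.sin(np.radians(rol))*ey)+np.sin(np.radians(pit))*ex
    for s in(1,-1):
      y=np.cross(z,ex)*s;Rt=Rtool(z,y);ok=[]
      for dl in(0,.3,.6):
        B=model(q,'bar_mid',tilt=q[4]+dl);p=B-.147*Rt.as_matrix()[:,2];ok.append(manip.ik(p,wxyz(Rt)) is not None)
      B=model(q,'bar_mid',tilt=q[4]+.35);p=B-.147*Rt.as_matrix()[:,2]
      Pd=q[:3]+Ro.from_rotvec(ex*.35).apply(P-q[:3])
      if any(ok): print(pit,rol,s,ok,vis(p,Rt,Pd).round(),vis(p,Rt,Pd+d(0)).round())
E
```

```text
[ 0.5038 -0.1216  0.064   0.1434  0.0155  1.9067]
plate_hinge [1.6 0.2] 0.79
bar_mid [4.3 0.2] 0.87
ring_hinge [-0.3  1.3] 0.94
ring_tab [-1.2  3.5] 0.4
plate_hinge [-1.4  1. ] 0.84
seat_mid [-1.9  2.3] 0.74
ring_hinge [ 0.8 -4.3] 0.75
ring_tab [-3.1  2.9] 0.35
plate_hinge [-0.1  3.9] 0.65
bar_mid [-0.1  0.8] 0.89
ring_hinge [ 0.5 -0.5] 0.62
{'dial_pivot': array([273.3, 200.5]), 'pointer_tip': array([238.4, 178.1]), 'index_mark': array([219.8, 202.4])}
2.498427330691899 [-0.1006  0.0798  0.0337  0.0464 -0.5666] resid [-0.5 -0.2 -0.5 -0.5  1.3  0.4 -1.6]
2.49842733067089 [-0.1006  0.0798  0.0337  0.0464 -0.5666] resid [-0.5 -0.2 -0.5 -0.5  1.3  0.4 -1.6]
0 0 1 [True, True, True] [470. 408.] [428. 342.]
0 0 -1 [True, True, True] [-53.  31.] [32. 45.]
0 15 1 [True, True, True] [430. 363.] [385. 315.]
0 15 -1 [True, True, True] [22. 41.] [97. 51.]
0 30 1 [True, True, True] [391. 332.] [345. 297.]
0 30 -1 [True, True, True] [84. 47.] [152.  54.]
0 45 1 [True, True, True] [354. 312.] [306. 286.]
0 45 -1 [True, True, True] [138.  51.] [202.  56.]
0 60 1 [True, True, True] [318. 299.] [268. 
[... 611 characters left out ...]
[473. 444.]
30 0 -1 [False, False, True] [-241.   32.] [-92. -29.]
30 15 1 [True, True, True] [482. 465.] [414. 419.]
30 15 -1 [True, True, True] [-112.  -11.] [ 10. -50.]
30 30 1 [True, True, True] [425. 435.] [362. 403.]
30 30 -1 [True, True, True] [-11. -37.] [ 96. -63.]
30 45 1 [True, True, True] [375. 416.] [315. 394.]
30 45 -1 [True, True, True] [ 74. -52.] [173. -70.]
30 60 1 [True, True, True] [330. 405.] [270. 391.]
30 60 -1 [True, True, True] [149. -62.] [246. -73.]
45 45 1 [True, False, False] [396. 482.] [324. 463.]
45 45 -1 [True, False, False] [   7. -114.] [ 141. -161.]
45 60 1 [True, True, False] [342. 472.] [271. 460.]
45 60 -1 [True, True, False] [ 108. -138.] [ 240. -168.]
```

View pics/c1.png

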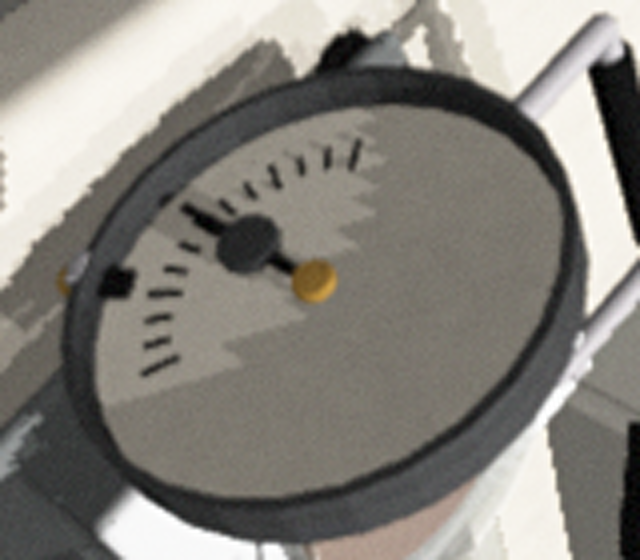

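The zoom shows the pointer tip near (237.5,181) and the index tab's inner end near (223,201), so the networks agree with the picture. I'll take one closer dial measurement, then push the ring over.

```bash
cat >> h.py <<'E'
def axes(q):
    ex=np.array([np.cos(q[3]),np.sin(q[3]),0]);return ex,np.array([-ex[1],ex[0],0]),np.array([0,0,1.])
_c=np.load('cam.npz');CT=_c['t'];CR=Ro.from_matrix(_c['R'])
def viewpose(target,v,rho,dist):
    v=v/np.linalg.norm(v);down=np.array([0,0,-1.])+v*v[2];down/=np.linalg.norm(down);xr=np.cross(down,v)
    Rc=Ro.from_matrix(np.c_[np.cos(rho)*xr+np.sin(rho)*down,-np.sin(rho)*xr+np.cos(rho)*down,v])
    Rt=Rc*CR.inv();return target-v*dist-Rt.apply(CT),Rt
def dialobs(p):
    o={}
    for n in('dial_pivot','pointer_tip','index_mark'):
        r=spotter.pinpoint(p,n)
        if r and r[0]['p']>.3:o[n]=np.array(r[0]['uv'])
    return o
def dialfit(q,views,fixptr=False):
    ex,ey,ez=axes(q);d=lambda a:.05*(-np.cos(a)*ez-np.sin(a)*ey)
    def f(v):
        P=q[:3]+v[0]*ex+v[1]*ey+v[2]*ez;r=[(v[1]-.085)*200,v[3]*(1000 if fixptr else 1)]
        for p,o in views:
            for n,X in(('dial_pivot',P),('pointer_tip',P+d(v[3])),('index_mark',P+d(v[4]))):
                if n in o:r+=list(proj(p,X)[0]-o[n])
        return np.array(r)
    return least_squares(f,[-.1,.085,.02,0,.4],loss='soft_l1')
E
python3 - <<'E'
from h import *
q=np.load('q.npy');ex,ey,ez=axes(q);D=q[:3]-.1*ex+.083*ey+.03*ez
best=[]
jc=np.array(get_joint_positions())
for el in(15,20,25,30,35,40):
  for az in(0,5,10,15,20,25,30):
    for rho in range(180,301,20):
      e,a=np.radians([el,az]);v=np.cos(e)*(np.cos(a)*ex+np.sin(a)*ey)-np.sin(e)*ez
      p,Rt=viewpose(D,v,np.radians(rho),.25);j=manip.ik(p,wxyz(Rt))
      if j is not None and p[2]>.1: best.append((el+az+15*np.abs(np.array(j)-jc).max(),el,az,rho,p,j))
b=min(best,key=lambda t:t[0]);print(b[:4],b[4],np.round(b[5],2))
V=[]
W=snap('wrist');V.append((W,dialobs(W)))
manip.goto_joints(b[5]);manip.hold(.4)
for i in range(3):
    W=snap('wrist','w2.png' if i==0 else None);V.append((W,dialobs(W)))
for fp in(0,1):
    for vs in(V,V[1:]):
        r=dialfit(q,vs,fp);print(fp,r.cost.round(1),r.x.round(4),'delta',(r.x[4]-r.x[3]).round(4))
for p,o in V[1:]:print({k:x.round(1).tolist() for k,x in o.items()})
u=V[1][1]['dial_pivot'].astype(int);im=cv2.imread('pics/w2.png')
a=im[max(u[1]-90,0):u[1]+90,max(u[0]-100,0):u[0]+100];print(max(u[0]-100,0),max(u[1]-90,0));cv2.imwrite('pics/c2.png',cv2.resize(a,None,fx=3.3,fy=3.3,interpolation=cv2.INTER_CUBIC))
# grasp visibility search
K=W['camera_matrix'];x=r.x;P=q[:3]+x[0]*ex+x[1]*ey+x[2]*ez;dl=x[4]
Pd=q[:3]+Ro.from_rotvec(ex*dl).apply(P-q[:3]);tip=Pd-.05*ez;n=-ex
out=[]
for sh in(-.02,-.028):
  for pit in range(0,45,5):
    for rol in range(20,80,10):
      a,c=np.radians([pit,rol]);z=-np.cos(a)*(np.cos(c)*ez+np.sin(c)*ey)+np.sin(a)*ex;Rt=Rtool(z,-np.cross(z,ex))
      p=model(q,'bar_mid',tilt=q[4]+dl)+sh*ex-.147*Rt.as_matrix()[:,2];C=p+Rt.apply(CT)
      uv=[(K@(k:=(Rt*CR).inv().apply(X-C))/k[2])[:2] for X in(Pd,tip)]
      if all(5<u[0]<507 and 5<u[1]<379 for u in uv):
        g=np.degrees(np.arcsin((C-tip)@n/np.linalg.norm(C-tip)))
        if manip.ik(p,wxyz(Rt)) is not None: out.append((round(g,1),sh,pit,rol,uv[0].round(),uv[1].round()))
for o in sorted(out,key=lambda t:-t[0])[:6]:print(*o)
print(get_clock())
E
```

```text
(np.float64(41.41433206487652), 15, 15, 280) [ 0.20548337 -0.22413086  0.14387515] [ 1.87  1.72 -1.12  2.39  0.52  0.12  1.26]
0 18.5 [-0.0828  0.0849  0.0145  0.0026  0.5397] delta 0.5371
0 10.9 [-0.0931  0.0825  0.0184  0.0079  0.5133] delta 0.5054
1 18.6 [-0.0827  0.0849  0.0145  0.      0.5381] delta 0.5381
1 11.1 [-0.093   0.0823  0.0184  0.      0.5091] delta 0.5091
{'dial_pivot': [247.9, 194.4], 'pointer_tip': [196.6, 204.6], 'index_mark': [199.0, 232.2]}
{'dial_pivot': [246.7, 194.2], 'pointer_tip': [194.0, 204.0], 'index_mark': [201.2, 231.9]}
{'dial_pivot': [249.4, 193.8], 'pointer_tip': [197.2, 204.5], 'index_mark': [200.2, 232.1]}
147 104
18.0 -0.028 30 70 [267.  17.] [347.   5.]
15.9 -0.028 25 20 [82. 59.] [142.  29.]
15.6 -0.028 25 30 [121.  49.] [183.  23.]
15.6 -0.028 25 70 [267.  33.] [342.  24.]
15.5 -0.028 25 40 [159.  41.] [223.  20.]
15.5 -0.028 25 60 [231.  33.] [302.  20.]
8.7917
```

View pics/c2.png

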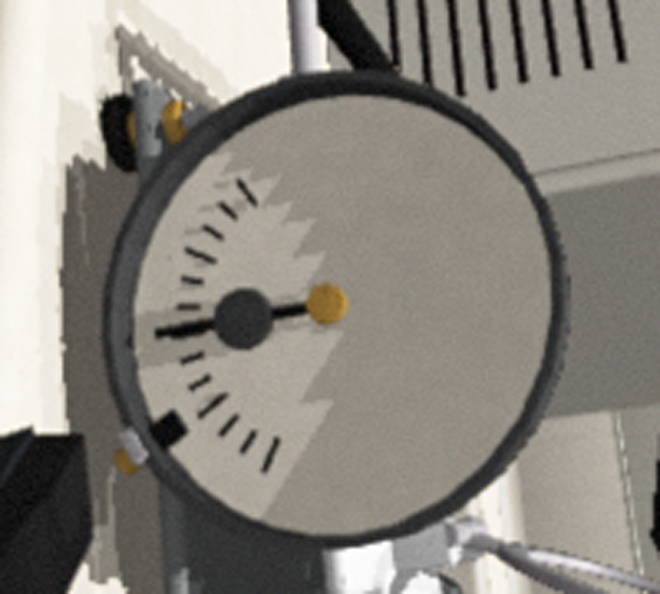

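The close view is nearly frontal. Crop pixels: pivot (327,303), pointer tip (157,333), inner end of the tab (184,420). The ticks are 10° apart, with zero under the pointer, so the plate is nearly level and needs about 0.51 rad. Next is the ring.

```bash
python3 - <<'E'
from h import *
q=np.load('q.npy');ex,ey,ez=axes(q)
W=snap('wrist')
o={'dial_pivot':np.array([246.1,195.8]),'pointer_tip':np.array([194.6,204.9]),'index_mark':np.array([202.5,231.4])}
for fp in(0,1):
    r=dialfit(q,[(W,o)]);print(r.x.round(4),r.x[4]-r.x[3],r.fun.round(1))
def P(y,z): return q[:3]*[1,1,0]+ey*y+ez*(z+.166)
p,_=tool();fingers.command_gripper(0.0,10)
manip.move_l(p+np.array([-.02,-.06,.2]),feed=.25)
for s in(-1,1):
    Rt=Rtool(-ez,ex*s);print(s,[np.round(j,2) if (j:=manip.ik(P(y,z),wxyz(Rt))) is not None else None for y,z in((-.08,.26),(-.08,.18),(.083,.18))])
js=[(np.abs(np.array(j)-get_joint_positions()).max(),s) for s in(-1,1) if (j:=manip.ik(P(-.08,.26),wxyz(Rtool(-ez,ex*s)))) is not None]
s=min(js)[1];Rt=Rtool(-ez,ex*s)
manip.movep(P(-.08,.26),wxyz(Rt));print(get_clock())
manip.move_l(P(-.08,.18),feed=.15)
for y in np.arange(-.05,.084,.0133):
    manip.move_l(P(y,.18),feed=.08);print(round(y,3),np.round(get_ft_force(),1))
T=snap('side');print([(x['uv'],x['p']) for x in spotter.pinpoint(T,'ring_tab')[:1]],proj(T,[model(q,'ring_tab',ring=a) for a in(1.9,1.0,0)]).round())
print(get_clock())
E
```

```text
[-0.0778  0.0855  0.0116  0.0025  0.5251] 0.52263385882222 [ 0.1  0.   0.1  0.1 -0.2  0.   0.2 -0.1]
[-0.0778  0.0855  0.0116  0.0025  0.5251] 0.52263385882222 [ 0.1  0.   0.1  0.1 -0.2  0.   0.2 -0.1]
-1 [array([-0.31,  0.93,  1.3 ,  1.8 , -0.97,  1.22, -1.71]), array([ 0.93,  0.98, -1.26,  1.82,  1.03,  1.18,  2.6 ]), array([ 0.7 ,  1.  , -1.39,  1.99,  1.09,  1.21,  2.14])]
1 [array([ 0.45,  0.57, -0.27,  1.76,  0.2 ,  0.84,  0.24]), array([ 0.05,  0.71,  0.41,  1.86, -0.44,  0.65,  0.86]), array([-0.46,  0.75,  0.77,  2.04, -0.84,  0.69,  1.01])]
13.325
-0.05 [-0.5 -0.4 -0.1]
-0.037 [ 0.8 -0.1 -0.3]
-0.023 [-0.1 -0.1 -0.8]
-0.01 [-0.3 -0.7 -0.9]
0.003 [-0.5 -0.5 -0.2]
0.016 [ 1.   0.4 -0.4]
0.03 [ 0.6 -0.7  0.2]
0.043 [-0.3  0.  -0.4]
0.056 [-0.5  0.2  0.1]
0.07 [ 0.  -0.3  0.4]
0.083 [ 0.   0.1 -0.6]
[([264.4, 172.5], 0.62)] [[264. 155.]
 [262. 169.]
 [261. 198.]]
17.8
```

```bash
python3 - <<'E'
from h import *
q=np.load('q.npy');ex,ey,ez=axes(q);p,Rt=tool()
manip.move_l(p+ez*.09-ey*.02,feed=.2)
for i in range(3):
    T=snap('side');print(get_clock(),[(np.round(x['uv'],1),x['p']) for x in spotter.pinpoint(T,'ring_tab')[:1]]);manip.hold(.5)
W=snap('wrist','w3.png')
for n in('ring_tab','bar_mid','seat_mid','ring_hinge'):
    print(n,[(np.round(x['uv'],1),round(x['p'],2)) for x in spotter.pinpoint(W,n)[:1]],proj(W,model(q,n,ring=0))[0].round(1))
S=cv2.imread('pics/side0.png');cv2.imwrite('pics/s3.png',cv2.resize(T['img'][130:260,190:340,::-1],(460,400),interpolation=cv2.INTER_CUBIC))
cv2.imwrite('pics/c3.png',np.hstack([cv2.imread('pics/s3.png'),cv2.resize(cv2.imread('pics/w3.png'),(340,255)).copy() if 0 else cv2.resize(cv2.imread('pics/w3.png'),(340,400))]))
E
```

```text
18.4583 [(array([262.9, 195.9]), 0.69)]
19.0583 [(array([260.7, 197.2]), 0.73)]
19.6583 [(array([261.7, 197.4]), 0.72)]
ring_tab [(array([261.2,  86.4]), 0.73)] [259.9  89.8]
bar_mid [(array([251.3,  22.3]), 0.89)] [259.8  23.7]
seat_mid [] [259.8 141.6]
ring_hinge [(array([263.1, 198.9]), 0.59)] [259.9 201. ]
```

View pics/c3.png

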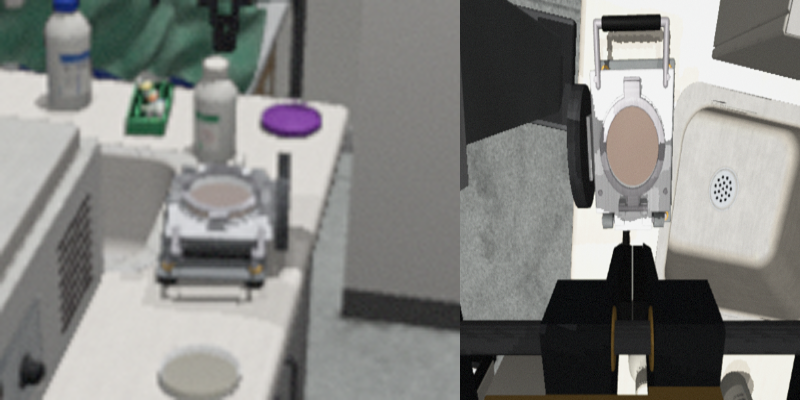

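The ring now lies on the dish: the tab is at (261,86) in the wrist picture, where the closed model predicts (260,90). The bar is centred at (260,22), which matches the fit. Next I'll plan and make the bar grasp.

```bash
cat >> h.py <<'E'
DX=np.array([-.0778,.0855,.0116]);DEL=.5226
def grasp(q,pit,rol,sh,dl,back=0,dz=0):
    ex,ey,ez=axes(q);a,c=np.radians([pit,rol]);z=-np.cos(a)*(np.cos(c)*ez+np.sin(c)*ey)+np.sin(a)*ex
    Rt=Rtool(z,-np.cross(z,ex));B=q[:3]+sh*ex+Ro.from_rotvec(ex*dl).apply(ey*.2+ez*.005)
    return B-(.147+back)*Rt.as_matrix()[:,2]+dz*ez,Rt
E
python3 - <<'E'
from h import *
q=np.load('q.npy');q[4]=0;ex,ey,ez=axes(q);W=snap('wrist');K=W['camera_matrix']
P=DX[0]*ex+DX[1]*ey+DX[2]*ez;Pd=q[:3]+Ro.from_rotvec(ex*DEL).apply(P);tip=Pd-.05*ez
out=[]
for sh in(-.02,):
  for pit in range(5,50,5):
    for rol in range(20,61,10):
      p,Rt=grasp(q,pit,rol,sh,DEL);C=p+Rt.apply(CT)
      uv=[(K@(k:=(Rt*CR).inv().apply(X-C))/k[2])[:2] for X in(Pd,tip)]
      if all(10<u[0]<500 and 14<u[1]<370 for u in uv):
        g=np.degrees(np.arcsin((C-tip)@-ex/np.linalg.norm(C-tip)))
        if all(manip.ik(*(lambda t:(t[0],wxyz(t[1])))(grasp(q,pit,rol,sh,*a))) is not None for a in((DEL,),(0,),(.25,),(0,.08),(0,.08,.08))): out.append((round(g,1),sh,pit,rol,uv[0].round(),uv[1].round()))
for o in sorted(out,key=lambda t:-t[0])[:5]:print(*o)
g,sh,pit,rol=max(out,key=lambda t:t[0]-.1*abs(t[3]-40))[:4];np.save('g.npy',[pit,rol,sh]);print(pit,rol,sh)
for a in((0,.08,.1),(0,.08)):
    p,Rt=grasp(q,pit,rol,sh,*a);print(np.round(manip.ik(p,wxyz(Rt)),2),p.round(3))
print(np.round(get_joint_positions(),2))
fingers.command_gripper(.034,20)
p,Rt=grasp(q,pit,rol,sh,0,.08,.1)
manip.movep(p,wxyz(Rt));print(get_clock(),np.round(get_joint_positions(),2))
manip.move_l(grasp(q,pit,rol,sh,0,.08)[0],feed=.2)
W=snap('wrist','w4.png');print('bar',[(np.round(x['uv'],1),round(x['p'],2)) for x in spotter.pinpoint(W,'bar_mid')[:2]],proj(W,q[:3]+ey*.2+ez*.005).round(1),'grip axis',proj(W,[q[:3]+sh*ex+ey*.2+ez*.005]).round(1))
print(get_clock())
E
```

```text
19.7 -0.02 30 60 [248.  34.] [321.  16.]
17.3 -0.02 25 30 [145.  61.] [201.  34.]
17.3 -0.02 25 60 [249.  48.] [317.  34.]
17.2 -0.02 25 40 [181.  54.] [240.  32.]
17.2 -0.02 25 50 [215.  50.] [278.  32.]
30 60 -0.02
[-1.12  0.95  0.03  2.37  1.29  1.04 -0.46] [0.319 0.226 0.267]
[-1.26  1.23  0.27  2.33  1.42  0.76 -0.67] [0.319 0.226 0.167]
[ 0.19  0.49 -0.24  1.9   0.16  0.78 -0.  ]
22.575 [-1.12  0.95  0.03  2.37  1.29  1.04 -0.46]
bar [(array([259.3, 225.7]), 0.81)] [[260.4 225. ]] grip axis [[260.3 208.4]]
23.325
```

View pics/w4.png

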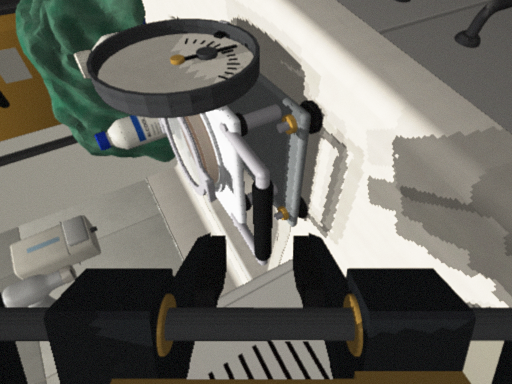

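The bar is well centred between the fingers: the network puts it at (259,226) and the model at (260,225). The dial is visible from this pose, with the pointer tip near (225,48). Roll 60 would bring the gripper body too close to the bench, so I'll grasp at roll 35 and roll to 60 during the lift.

```bash
cat >> h.py <<'E'
def go(q,pit,rol,sh,dl,back=0,dz=0,feed=.1,off=0):
    p,Rt=grasp(q,pit,rol,sh,dl,back,dz);manip.move_l(p+off,wxyz(Rt),feed=feed)
E
python3 - <<'E'
from h import *
q=np.load('q.npy');q[4]=0
go(q,30,35,-.02,0,.08,feed=.2)
go(q,30,35,-.02,0,0,feed=.12);print(get_clock(),np.round(get_ft_force(),1))
fingers.command_gripper(0,30);print('w',get_width(),get_gripper_force(),np.round(get_ft_force(),1))
manip.hold(.3);print(np.round(get_ft_force(),1))
W=snap('wrist','w5.png');print(dialobs(W))
if .010<get_width()<.018:
    for k in range(1,5):
        go(q,30,35+k*2.5,-.02,k*.05,feed=.08);print(k,np.round(get_ft_force(),1),get_width())
S=snap('side');print([(np.round(x['uv'],1),x['p']) for x in spotter.pinpoint(S,'bar_mid')[:1]],proj(S,model(q,'bar_mid',tilt=.2)).round(1),get_clock())
E
```

```text
Traceback (most recent call last):
  File "h.py", line 69, in go
    p,Rt=grasp(q,pit,rol,sh,dl,back,dz);manip.move_l(p+off,wxyz(Rt),feed=feed)
                                        ~~~~~~~~~~~~^^^^^^^^^^^^^^^^^^^^^^^^^^
station.PlanningError: the arm cannot follow that straight line within its joint ranges
```

```bash
python3 - <<'E'
from h import *
q=np.load('q.npy');q[4]=0
for pit in(20,25,30):
  for rol in(35,40,45,50):
    row=[]
    for a in((rol,0,.08),(rol,0,.04),(rol,0,0),(rol+8,.17,0),(rol+16,.35,0),(min(rol+25,60),.52,0)):
        p,Rt=grasp(q,pit,a[0],-.02,a[1],a[2]);j=manip.ik(p,wxyz(Rt));row.append(j)
    print(pit,rol,[None if j is None else np.round(np.array(j)[[0,2,4,5]],1).tolist() for j in row])
E
```

```text
20 35 [[-0.8, -0.0, 1.6, 0.7], [-0.8, -0.0, 1.7, 0.7], [-0.7, -0.0, 1.9, 0.7], [-0.8, 0.0, 1.6, 0.8], [-0.8, 0.1, 1.5, 0.9], [-0.9, 0.1, 1.4, 1.0]]
20 40 [[-0.9, -0.0, 1.5, 0.8], [-0.8, -0.0, 1.6, 0.8], [-0.8, 0.0, 1.8, 0.8], [-0.8, 0.0, 1.5, 0.8], [-0.9, 0.1, 1.4, 0.9], [-0.9, 0.1, 1.4, 1.0]]
20 45 [[-0.9, -0.0, 1.4, 0.8], [-0.9, -0.0, 1.5, 0.8], [-0.8, 0.0, 1.6, 0.8], [-0.9, 0.1, 1.5, 0.9], [-0.9, 0.1, 1.4, 1.0], [-0.9, 0.1, 1.4, 1.0]]
20 50 [[-1.0, -0.0, 1.3, 0.9], [-0.9, 0.0, 1.4, 0.9], [-0.8, 0.0, 1.5, 0.9], [-0.9, 0.1, 1.4, 0.9], [-0.9, 0.1, 1.3, 1.0], [-0.9, 0.1, 1.4, 1.0]]
25 35 [[-0.9, -0.0, 1.8, 0.8], [-0.8, -0.0, 1.9, 0.8], [-0.7, 0.0, 2.0, 0.8], [-0.8, 0.0, 1.8, 0.8], [-0.9, 0.1, 1.6, 0.9], [-0.9, 0.1, 1.5, 1.0]]
25 40 [[-0.9, -0.0, 1.6, 0.8], [-0.8, -0.0, 1.8, 0.8], [-0.8, 0.0, 1.9, 0.8], [-0.9, 0.1, 1.7, 0.9], [-0.9, 0.1, 1.6, 0.9], [-0.9, 0.1, 1.5, 1.0]]
25 45 [[-1.0, -0.0, 1.5, 0.9], [-0.9, 0.0, 1.7, 0.9], [-0.8, 0.0, 1.8, 0.9], [-0.9, 0.1, 1.6, 0.9], [-0.9, 0.1, 1.5, 1.0], [-0.9, 0.1, 1.5, 1.0]]
25 50 [[-1.0, -0.0, 1.4, 0.9], [-0.9, 0.0, 1.6, 0.9], [-0.9, 0.0, 1.7, 0.9], [-0.9, 0.1, 1.5, 1.0], [-1.0, 0.1, 1.4, 1.0], [-0.9, 0.1, 1.5, 1.0]]
30 35 [[-0.7, -0.4, 1.7, 1.2], [-0.8, -0.0, 2.1, 0.9], [-0.8, 0.0, 2.2, 1.0], [-0.8, 0.1, 2.0, 0.9], [-0.9, 0.1, 1.8, 0.9], [-0.9, 0.1, 1.7, 1.0]]
30 40 [[-0.9, -0.0, 1.8, 0.9], [-0.9, -0.0, 1.9, 0.9], [-0.8, 0.0, 2.0, 1.0], [-0.9, 0.1, 1.8, 0.9], [-0.9, 0.1, 1.7, 1.0], [-0.9, 0.1, 1.7, 1.0]]
30 45 [[-1.0, -0.0, 1.7, 0.9], [-0.9, 0.0, 1.8, 0.9], [-0.9, 0.1, 1.9, 0.9], [-0.9, 0.1, 1.7, 1.0], [-1.0, 0.1, 1.6, 1.0], [-0.9, 0.1, 1.7, 1.0]]
30 50 [[-1.0, -0.0, 1.6, 0.9], [-1.0, 0.0, 1.7, 0.9], [-0.9, 0.1, 1.8, 1.0], [-1.0, 0.1, 1.7, 1.0], [-1.0, 0.1, 1.5, 1.0], [-0.9, 0.1, 1.7, 1.0]]
```

```bash
python3 - <<'E'
from h import *
q=np.load('q.npy');q[4]=0
p,Rt=grasp(q,25,40,-.02,0,.08);manip.movep(p,wxyz(Rt))
go(q,25,40,-.02,0,0,feed=.12);print(get_clock(),np.round(get_ft_force(),1))
fingers.command_gripper(0,30);print('w',get_width(),get_gripper_force(),np.round(get_ft_force(),1))
manip.hold(.3);print(np.round(get_ft_force(),1),get_clock())
W=snap('wrist','w5.png');print(dialobs(W))
if .010<get_width()<.018:
    for k in range(1,5):
        go(q,25,40+k*2,-.02,k*.05,feed=.08);print(k,np.round(get_ft_force(),1),get_width())
S=snap('side');print([(np.round(x['uv'],1),x['p']) for x in spotter.pinpoint(S,'bar_mid')[:1]],proj(S,model(q,'bar_mid',tilt=.2)).round(1),get_clock())
E
```

```text
24.5167 [-0.1  0.1  0.3]
w 0.012241015654777969 29.984512254595757 [-1.6  2.2  1.4]
[-2.8  3.6  2.8] 25.2833
{'dial_pivot': array([69.9, 83.1]), 'pointer_tip': array([154.7,  50.3]), 'index_mark': array([115.9,  50. ])}
1 [-0.4  3.1 -5.4] 0.012402046346045328
2 [-0.2  6.3 -3.7] 0.01228300405369002
3 [-2.4  8.3 -4. ] 0.013025904287687287
4 [-3.2  8.3 -2.6] 0.012439523955019639
[(array([260. , 199.7]), 0.56)] [[260.1 203.1]] 26.5833
```

```bash
python3 - <<'E'
from h import *
q=np.load('q.npy');q[4]=0
for k in range(1,7):
    dl=.2+k*(DEL-.2)/6;go(q,25,48+k*2,-.02,dl,feed=.08);print(k,np.round(get_ft_force(),1))
manip.hold(2)
ex,ey,ez=axes(q);P=q[:3]+Ro.from_rotvec(ex*DEL).apply(DX[0]*ex+DX[1]*ey+DX[2]*ez)
for i in range(4):
    W=snap('wrist','w6.png');o=dialobs(W);print({k:x.round(1).tolist() for k,x in o.items()})
print('pred piv/tip',proj(W,[P,P-.05*ez]).round(1),get_clock(),np.round(get_ft_force(),1))
u=proj(W,P-.02*ez)[0].astype(int);x0,y0=max(u[0]-100,0),max(u[1]-75,0);print(x0,y0)
a=cv2.imread('pics/w6.png')[y0:y0+150,x0:x0+200];cv2.imwrite('pics/c6.png',cv2.resize(a,None,fx=4,fy=4,interpolation=cv2.INTER_CUBIC))
E
```

```text
1 [-3.6  8.4 -2.9]
2 [-2.2  7.9 -1.1]
3 [-1.8  6.6 -2. ]
4 [-0.5  4.5 -1.9]
5 [ 4.8 -1.7 -4.8]
6 [ 5.2 -4.3 -7.7]
{'dial_pivot': [247.9, 48.3], 'pointer_tip': [315.7, 31.4], 'index_mark': [313.1, 35.9]}
{'dial_pivot': [246.5, 46.8], 'pointer_tip': [314.7, 32.8], 'index_mark': [256.9, 158.6]}
{'dial_pivot': [248.6, 51.3], 'pointer_tip': [317.7, 36.1], 'index_mark': [314.6, 38.6]}
{'dial_pivot': [248.9, 50.3], 'pointer_tip': [316.7, 32.3], 'index_mark': [312.1, 37.0]}
pred piv/tip [[247.1  52. ]
 [314.7  37.4]] 30.8833 [ 5.7 -3.5 -6.8]
175 0
```

View pics/c6.png

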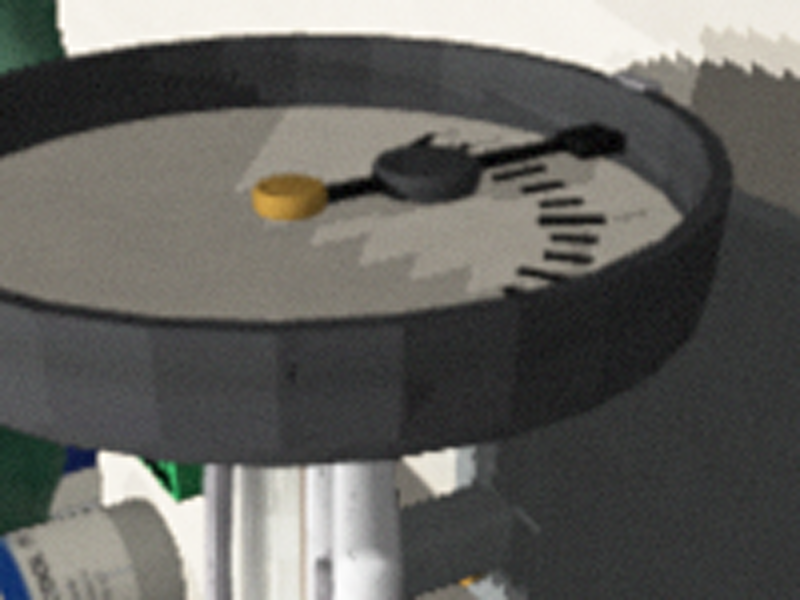

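The pointer meets the index tab at crop position (590,140). I'll zoom in and compute the angular difference in the dial plane.

```bash
python3 - <<'E'
from h import *
q=np.load('q.npy');q[4]=0;W=snap('wrist','w7.png')
a=cv2.imread('pics/w7.png')[20:60,270:340];cv2.imwrite('pics/c7.png',cv2.resize(a,None,fx=11,fy=11,interpolation=cv2.INTER_NEAREST))
ex,ey,ez=axes(q);P=q[:3]+Ro.from_rotvec(ex*DEL).apply(DX[0]*ex+DX[1]*ey+DX[2]*ez)
# angle grid: where points at radii 44..58 and angle offsets would appear
for r in(.035,.045,.05,.056):
    print(r,[(((proj(W,P+r*(-np.cos(t)*ez-np.sin(t)*ey))[0]-[270,20])*11).round().tolist()) for t in(-.08,-.04,0,.04,.08)])
print('pivot',(proj(W,P)[0]-[270,20])*11)
E
```

```text
0.035 [[309.0, 251.0], [296.0, 244.0], [283.0, 236.0], [269.0, 229.0], [254.0, 222.0]]
0.045 [[459.0, 225.0], [441.0, 215.0], [424.0, 206.0], [405.0, 197.0], [385.0, 188.0]]
0.05 [[532.0, 212.0], [512.0, 201.0], [492.0, 191.0], [471.0, 181.0], [449.0, 172.0]]
0.056 [[618.0, 196.0], [596.0, 185.0], [573.0, 173.0], [549.0, 163.0], [524.0, 152.0]]
pivot [-251.88797047  352.15075855]
```

View pics/c7.png

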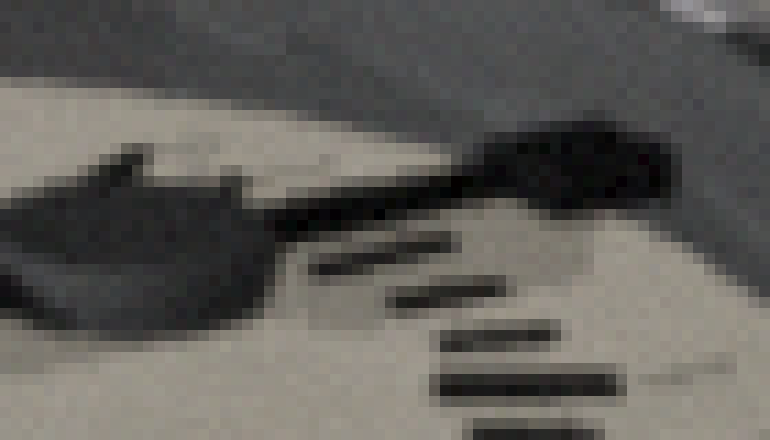

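```bash
cat > rect.py <<'E'
from h import *
def measure(q,dl,n=6,piv=None):
    ex,ey,ez=axes(q);P=q[:3]+Ro.from_rotvec(ex*dl).apply(DX[0]*ex+DX[1]*ey+DX[2]*ez)
    ims=[snap('wrist') for _ in range(n)];W=ims[0];I=np.mean([w['img'].astype(float).mean(2) for w in ims],0).astype(np.float32)
    if piv is not None:  # shift P in plane so that the pivot matches
        c,d=ray(W,piv);P=c+d*((P-c)@ex)/(d@ex)
    rs=np.arange(.036,.062,.001);ts=np.arange(-.3,.3,.005)
    X=np.array([[P+r*(-np.cos(t)*ez-np.sin(t)*ey) for t in ts] for r in rs])
    uv=proj(W,X).reshape(len(rs),len(ts),2).astype(np.float32)
    return rs,ts,cv2.remap(I,uv[...,0],uv[...,1],cv2.INTER_CUBIC)
E
python3 - <<'E'
from rect import *
q=np.load('q.npy');q[4]=0
rs,ts,M=measure(q,DEL)
for i,r in enumerate(rs):
    s=[]
    for th in(35,50,90):
        w=np.clip(th-M[i],0,None)*(np.abs(ts)<.2);s.append((w@ts/w.sum()).round(3) if w.sum()>20 else None)
    print(round(r*1e3),s,M[i][::10].astype(int).tolist())
E
```

```text
36 [np.float64(0.045), np.float64(0.047), np.float64(0.034)] [73, 118, 100, 39, 60, 101, 37, 8, 28, 45, 34, 39]
37 [np.float64(0.06), np.float64(0.041), np.float64(0.028)] [22, 97, 116, 49, 50, 97, 35, 8, 13, 67, 43, 51]
38 [np.float64(0.058), np.float64(0.041), np.float64(0.018)] [28, 95, 119, 58, 51, 94, 37, 5, 13, 78, 96, 43]
39 [np.float64(0.058), np.float64(0.042), np.float64(0.019)] [33, 87, 119, 59, 46, 104, 41, 6, 18, 87, 132, 43]
40 [np.float64(0.059), np.float64(0.041), np.float64(0.02)] [35, 71, 119, 65, 43, 101, 36, 9, 12, 76, 143, 80]
41 [np.float64(0.052), np.float64(0.037), np.float64(0.016)] [40, 77, 119, 79, 38, 88, 35, 6, 18, 89, 140, 123]
42 [np.float64(0.045), np.float64(0.031), np.float64(0.014)] [42, 75, 123, 78, 33, 94, 34, 4, 22, 100, 139, 131]
43 [np.float64(0.053), np.float64(0.048), np.float64(0.027)] [83, 81, 125, 107, 40, 103, 39, 8, 24, 103, 137, 131]
44 [np.float64(0.053), np.float64(0.054), np.float64(0.054)] [127, 108, 125, 122, 90, 102, 43, 7, 29, 100, 130, 138]
45 [np.float64(0.051), np.float64(0.051), np.float64(0.053)] [131, 120, 121, 122, 123, 11
[... 1134 characters left out ...]
130, 127, 109, 96, 49, 7, 17, 20, 17, 67, 66, 65]
56 [np.float64(0.01), np.float64(0.014), np.float64(0.01)] [85, 79, 77, 65, 39, 8, 12, 19, 15, 52, 67, 68]
57 [np.float64(0.018), np.float64(0.02), np.float64(0.007)] [63, 61, 61, 62, 45, 8, 12, 14, 8, 48, 69, 68]
58 [np.float64(0.021), np.float64(0.019), np.float64(0.006)] [63, 62, 62, 63, 36, 10, 11, 13, 10, 58, 70, 70]
59 [np.float64(0.019), np.float64(0.02), np.float64(0.006)] [71, 69, 66, 64, 56, 6, 13, 10, 12, 59, 78, 72]
60 [np.float64(0.026), np.float64(0.028), np.float64(0.014)] [64, 78, 76, 71, 67, 8, 11, 11, 13, 58, 86, 76]
61 [np.float64(0.036), np.float64(0.038), np.float64(0.026)] [69, 73, 78, 77, 73, 38, 11, 10, 13, 62, 84, 83]
```

Pointer and tab both show clearly. Rectified to the dial plane, the pointer sits about 0.02 rad past the middle of the tab. I'll lower the bar by that much and measure again.

```bash
python3 - <<'E'
from rect import *
q=np.load('q.npy');q[4]=0
go(q,25,60,-.02,DEL-.021,feed=.02);manip.hold(2.5)
rs,ts,M=measure(q,DEL-.021)
def edges(row,th):
    k=np.where(row<th)[0];k=k[np.abs(ts[k])<.2];return ts[k[0]].round(3),ts[k[-1]].round(3)
for r in(.046,.048,.0495): 
    i=np.argmin(abs(rs-r));print(round(r*1e3,1),edges(M[i],65))
for r in(.053,.054,.055,.056,.057,.058,.059):
    i=np.argmin(abs(rs-r));print(round(r*1e3,1),edges(M[i],40))
snap('wrist','w8.png');a=cv2.imread('pics/w8.png')[20:60,270:340];cv2.imwrite('pics/c8.png',cv2.resize(a,None,fx=11,fy=11,interpolation=cv2.INTER_NEAREST))
print(get_clock(),np.round(get_ft_force(),1),get_width())
for i in range(3):
    W=snap('wrist');o=dialobs(W);print({k:x.round(1).tolist() for k,x in o.items()})
E
```

```text
46.0 (np.float64(-0.005), np.float64(0.115))
48.0 (np.float64(-0.005), np.float64(0.105))
49.5 (np.float64(-0.005), np.float64(0.1))
53.0 (np.float64(-0.06), np.float64(0.12))
54.0 (np.float64(-0.065), np.float64(0.135))
55.0 (np.float64(-0.075), np.float64(0.145))
56.0 (np.float64(-0.13), np.float64(0.155))
57.0 (np.float64(-0.105), np.float64(0.155))
58.0 (np.float64(-0.085), np.float64(0.155))
59.0 (np.float64(-0.07), np.float64(0.16))
34.4417 [ 5.2 -3.5 -7. ] 0.010751128753553229
{'dial_pivot': [246.0, 52.2], 'pointer_tip': [313.4, 33.0], 'index_mark': [308.3, 36.0]}
{'dial_pivot': [241.1, 49.2], 'pointer_tip': [312.2, 35.1], 'index_mark': [307.5, 36.7]}
{'dial_pivot': [246.5, 49.9], 'pointer_tip': [313.2, 32.7], 'index_mark': [308.6, 37.0]}
```

View pics/c8.png

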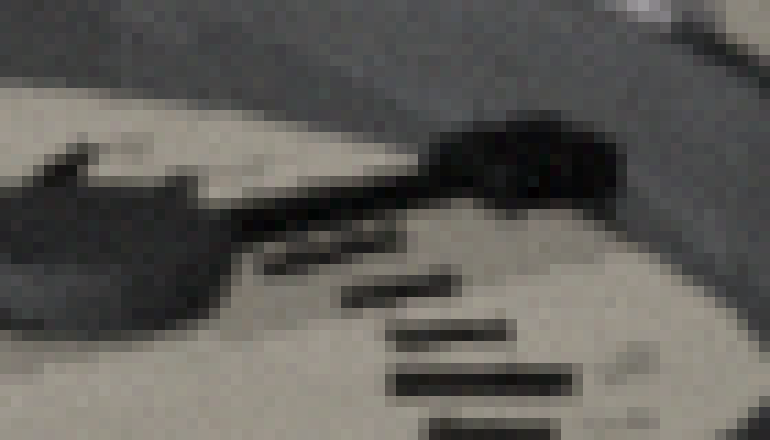

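The pointer now enters the middle of the tab, to within about 0.01 rad. It has settled, the grip is firm, and forces are low, so I'm handing in.

```bash
python3 - <<'E'
from h import *
print(order.finish_job(),get_clock())
E
```

```text
the job is handed in; nothing more can be done
the job is handed in; nothing more can be done
```

I swung the ring shut on the dish, then raised the bar until the pointer settled within about 0.01 rad of the index tab's middle, and handed the job in with the gripper still holding the bar.

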